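# Nip a pile of prints in a ratchet press

## Robot

A 6-joint arm with a two-finger parallel gripper is mounted at the origin on the work surface. World frame = base frame: x ahead of the robot, y to its left, z up, the work surface at z = 0. Lengths are in m, angles in rad, forces in N, time in s.
With the tool pointing down it reaches from about 0.35 to 0.975 m from the base axis. Payload 4.9 kg.
Tool frame: the origin (TCP) lies at the very end of the fingers, on their centre line; the grasp point (between the pads) lies 19 mm behind it; z points along the fingers, y is the line along which they close (so a half turn about z gives the same grasp; the last joint's range is limited). The gripper opens to 85 mm and grips with 20 to 120 N. Pads are 22 mm wide; open, the fingers measure 114 mm over their backs; the gripper's body (76 mm by 85 mm) begins 54 mm behind the grasp point. The pads swing forward as they close: fully open they stand 13 mm farther back than shut.
Start: joints at [-1.459, 0.053, 1.613, -0, 1.476, -0.119], TCP at [0.143, -0.608, 0.231] pointing down, gripper open.
Joint ranges: [-3.01, 3.01], [-1.01, 2.22], [0.06, 2.58], [-1.02, 4.17], [0.09, 2.62], [-3.14, 3.14]. Speed limits (rad/s): [2.57, 2.57, 3.14, 3.14, 3.14, 3.14].

## Interface

Orientations are given as a rotation vector (axis times angle).
In Python, from station import ctrl, imaging gives the robot as it stands.
- The arm moves only by the tool play_rows, never from a script. Its argument "series" is a list of rows, each a list of 3 entries, a list of its own where there are three numbers: the opening, from 0 (shut) to 1 (fully open), then the shift along the tool's x, y, z each as a share of 0.05 m, from -1 to 1, then the turn, a rotation vector about the tool's x, y, z each as a share of 8 degrees, from -1 to 1. In form: [[grip, [dx, dy, dz], [ax, ay, az]], ...]. A call has 1 to 8 rows; each row shifts and turns the commanded pose from where the row before left it, along the tool's axes as they then stand; what a row does not reach is not made up. A row lasts 1/8 s, in which the tool goes at most 62.5 mm and 10.7 degrees, less where a joint would pass 70% of its speed; a pose out of reach is approached as far as the arm can. A call with a number of a shift or a turn outside -1 to 1 is refused whole. A call with a gripper value outside its range is refused whole. The fingers move at their own pace and stop on an object; "force" is the grip in N (left out, the last holds). Time passes only in rows, so rows that do not move let the fingers close. It gives the time, the measured TCP pose, the force, the opening and the grip force at its end, in the units of the state.
- ctrl.get_obs(): the state, without advancing time (a new reading comes with each control period).
- imaging.get_image(name): name is "scene" or "top" or "wrist"; returns a dict with "color" (420x560x3 uint8, blue, green, red), "fx", "fy", "cx", "cy" (pixels), "extrinsics" (4x4, takes a point from world to camera coordinates); the wrist camera has in their place "hand_eye" (4x4, takes a point from camera to tool coordinates, whose origin is the TCP and whose axes are the flange's). Camera axes: x right, y down, z forward; pixel columns grow to the right and rows downward; lengths in m; the calibration is good to about 2 mm. The wrist camera is an equidistant fisheye: a pixel r from the principal point sees the ray r / f radians off the axis. A picture is of the moment at which its call begins: read the wrist's pose just before it. There is no depth.
- ctrl.finish_job(): hands the job in; it is judged then, once.
The state is a dict: "t": time; "q": joint angles; "dq": joint speeds; "effort": joint torques, N m; "tool_pos": TCP position; "tool_rot": TCP orientation; "contact_force": force on the tool from outside, world axes, zero at the start; "wrist_torque": the same for the moment, N m; "opening": finger opening in m; "grip_force": force on a finger pad.
Only numpy, scipy, OpenCV 4.12 (cv2) and the standard library are available. Lean on these libraries where they do the work, as an engineer would, in place of code of your own. Each camera call takes 0.05 s, during which the arm holds its last target. There are 200 camera calls.

## Task

The bench press is set to loosen: flip the small direction lever on its ratchet head over to the tightening side, then swing the handle back and forth to wind the platen down until the pile of prints under it is firmly nipped, which you feel as the handle growing clearly stiffer. Do not crush the prints: stop soon after it stiffens, then let go of the handle. Leave the direction lever on tighten and leave the glue bottle, the brush pot and the tape roll where they are.

Things in the scene. Friction and masses are not known exactly. Their poses are not given: they have to be found in the camera images.
- press: Green bench press fixed to the table, its place and yaw differ: bed 240 x 240 x 30 mm, two uprights, a bridge (top 180 mm above the table), above it a ratchet head with a handle. Origin: centre of the bed's underside, on the vertical screw axis that the handle turns about; z up; -x is the press's front.
- handle (a joint): Handle angle about the screw axis, rad: grows clockwise seen from above; 0 = pointing along the press's -x. Stops at -0.7 and 0.7, starts within 0.5 of 0. With the lever on tighten, clockwise swings take the screw along and swings back click over the teeth, one each 0.39 rad: up to 0.39 rad of a stroke is lost before the pawl bites. On loosen it is the reverse.
- knob (a point): On the axis of the handle's upright wooden knob, 160 mm from the screw axis, 250 mm above the table. Knob 28 mm thick, from 215 to 270 mm above the table, turns with the handle and does not spin on it; the arm below is 20 mm wide, its top 213 mm above the table. Swing it along its arc.
- head (a point): Point on the screw axis on the flat top of the ratchet head, 213 mm above the table. Steady push at the knob along its arc: 1 N clicking over; about 10.5 N with the screw running free; once the plate bears on the pile it rises 14 N per rad of swing. Well nipped is 13 to 17 N while moving (a held handle pushes back less); above 19 N the prints are crushed. The screw stays where it is left.
- selector (a joint): Direction lever's angle on the head, rad: -0.4 fully on loosen, +0.4 fully on tighten, stops at both. Starts within 0.06 of -0.4, stays where it is left. Grows as the lever swings clockwise, seen from above, about its pivot. Counts as on tighten above about 0.3: flip it right over to its stop.
- lever_tip (a point): On the direction lever near its free end, 34 mm from its vertical pivot, 232 mm above the table. Steel paddle 40 mm long, 9 thick, from 218 to 238 mm above the table, on a boss 20 mm across and 224 high. The pivot is 42 mm from the screw axis towards the knob; the paddle points back to one side of the screw axis. 5 N near its end, square to it, turns it.
- platen: Steel platen 150 x 140 x 12 mm under the bridge; a sprung pressing plate (90 N/mm) hangs below it, its lower face 20 mm under the origin, which is the centre of the platen's underside. 1 rad of screw lowers it 5 mm. It meets the pile after 0.6 to 1.8 rad of screw (differs): one to three full strokes.
- pile: Board 180 x 170 x 12 mm on the press's bed, origin at the centre of its underside, that carries the pile of prints (150 x 140 mm) under the platen. The pile stays where it is; its top is 64 to 70 mm above the table, different each run and not given by this pose.
- glue: White glue bottle, 60 mm across, 150 mm tall, beside the press; origin at the centre of its underside. Leave it alone.
- brushes: White pot of brushes, 76 mm across, 85 mm tall (140 with brushes), beside the press; origin at the centre of its underside. Leave it alone.
- tape: Roll of paper tape, 90 mm across, 24 mm high, flat on the table; origin at the centre of its underside. Leave it alone.

How it is judged:
By the outcome, as a careful person would: the job done as asked, in the order asked, and still so for the second after the job is handed in, with the robot touching nothing.
It also fails if it takes over 72 s, if anything falls off the work surface, if the arm or the gripper's body presses on something with over 40 N, if the wrist force passes 120 N, or if a joint passes its speed limit or range.

## Working session

There is one attempt and no reset: what is moved stays moved. The work goes in short steps, Python scripts to look and compute and a tool call to move; the robot and the scene stay as the last step left them, time stands still between calls to the robot, and variables do not carry over. Pictures are saved under pics/ and viewed, at most 10 in all, crops included, and the job is handed in when it is done.

Besides the shell and the picture viewer there is one more tool, called after ">>>" as name(argument=value, ...) on one line, values as JSON. play_rows: Moves the arm, as the interface text tells. Shift numbers are shares of 0.05 m and turn numbers shares of 8 degrees, none past 1 either way. Its arguments: {"type":"object","properties":{"series":{"type":"array"},"force":{"type":"number"}},"required":["series"]}

```bash
mkdir -p pics; ls
python3 - <<'E'
from station import ctrl, imaging
import cv2,numpy as np
o=ctrl.get_obs();print(o)
ims=[]
for n in("scene","top"):
    d=imaging.get_image(n);cv2.imwrite(f"pics/{n}0.png",d["color"]);print(n,d["fx"],d["cx"],d["cy"],np.round(d["extrinsics"],3).tolist())
E
```

```text
pics
{'t': 0.0, 'q': array([-1.45896031e+00,  5.33627990e-02,  1.61428724e+00, -2.13418626e-06,
        1.47597839e+00, -1.18998815e-01]), 'dq': array([-0.00047987, -0.00028892, -0.00158594, -0.00146823, -0.00051901,
       -0.00014471]), 'effort': array([-8.03621037e-05, -3.93681693e+01, -3.70180535e+01, -2.25263835e-05,
        7.02950754e-03,  1.62859422e-06]), 'tool_pos': array([ 0.14292544, -0.60780744,  0.23006336]), 'tool_rot': array([-3.11866875e+00, -3.61555891e-01, -8.11028136e-06]), 'contact_force': array([ 0.58529125, -0.28091769, -1.18945291]), 'wrist_torque': array([-0.02967573, -0.00547651, -0.03146394]), 'grip_force': 0.0, 'opening': 0.08544913944171563}
scene 451.60103284130724 280.5641830440492 211.60303480415286 [[-0.863, 0.505, -0.001, 0.422], [0.424, 0.724, -0.545, -0.123], [-0.274, -0.471, -0.839, 1.514], [0.0, 0.0, 0.0, 1.0]]
top 420.85419113657093 283.1977984738178 203.29614197028175 [[-0.023, -1.0, -0.01, 0.018], [-0.999, 0.023, -0.044, 0.485], [0.044, 0.009, -0.999, 1.423], [0.0, 0.0, 0.0, 1.0]]
```

View pics/scene0.png

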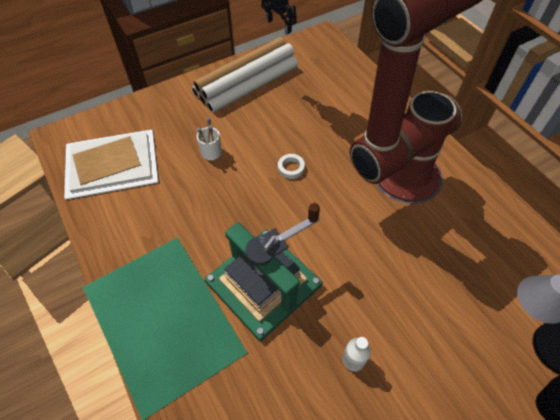

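View pics/top0.png

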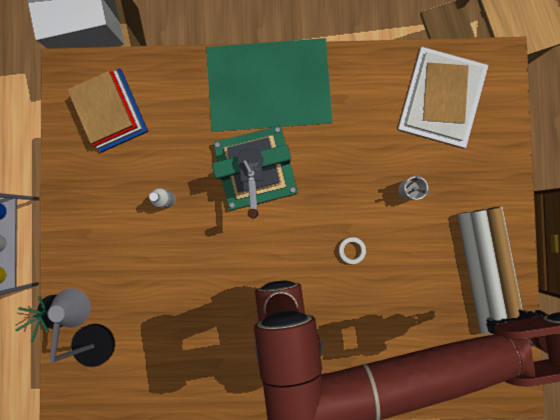

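The scene view shows the press near (262,275) with its knob at (314,212). The top view shows the press near (255,168) and the knob at (253,212); glue is at (160,198), the pot at (414,188) and the tape at (351,250). Next I'll crop in on the press.

```bash
cat > h.py <<'E'
import cv2,numpy as np
from station import ctrl,imaging
from scipy.spatial.transform import Rotation as R
def ray(d,u,v):
    E=d["extrinsics"];r=np.array([(u-d["cx"])/d["fx"],(v-d["cy"])/d["fy"],1.])
    return -E[:3,:3].T@E[:3,3],E[:3,:3].T@r
def onz(d,u,v,z):
    c,r=ray(d,u,v);return c+r*(z-c[2])/r[2]
def wonz(d,o,u,v,z):   # wrist fisheye
    H=d["hand_eye"];a=np.array([u-d["cx"],v-d["cy"]])/d["fx"];t=np.linalg.norm(a)
    r=np.r_[a/t*np.sin(t),np.cos(t)];Rt=R.from_rotvec(o["tool_rot"]).as_matrix()
    c=o["tool_pos"]+Rt@H[:3,3];r=Rt@H[:3,:3]@r
    return c+r*(z-c[2])/r[2]
def wpix(d,o,p):
    H=d["hand_eye"];Rt=R.from_rotvec(o["tool_rot"]).as_matrix()
    q=H[:3,:3].T@(Rt.T@(np.array(p)-o["tool_pos"])-H[:3,3]);t=np.arccos(q[2]/np.linalg.norm(q))
    return d["fx"]*t*q[:2]/np.linalg.norm(q[:2])+[d["cx"],d["cy"]]
E
python3 - <<'E'
from h import *
d=imaging.get_image("top");c=cv2.resize(d["color"][115:225,195:315],None,fx=6,fy=5.4,interpolation=cv2.INTER_CUBIC)
s=imaging.get_image("scene");c2=cv2.resize(s["color"][190:345,195:335],None,fx=4,fy=4)
c=cv2.resize(d["color"][120:225,205:305],None,fx=4,fy=4,interpolation=cv2.INTER_CUBIC)
c2=cv2.resize(s["color"][195:300,225:325],None,fx=4,fy=4,interpolation=cv2.INTER_CUBIC)
cv2.imwrite("pics/crop.png",np.hstack([c,c2]))
for n,(u,v) in {"bedTL":(213,141),"bedTR":(287,127),"bedBR":(297,203),"bedBL":(224,209)}.items(): print(n,onz(d,u,v,.03))
print("knob",onz(d,253,212,.27),onz(s,314,207,.27));print("glue",onz(d,160,198,.1),"head",onz(d,250,168,.213))
E
```

```text
bedTL [0.70125892 0.24023909 0.03      ]
bedTR [ 0.74291956 -0.01164398  0.03      ]
bedBR [ 0.48438117 -0.03934182  0.03      ]
bedBL [0.46981356 0.20665635 0.03      ]
knob [0.45140811 0.08969168 0.27      ] [0.44798544 0.09511528 0.27      ]
glue [0.50740285 0.401061   0.1       ] head [0.58241091 0.1006529  0.213     ]
```

View pics/crop.png

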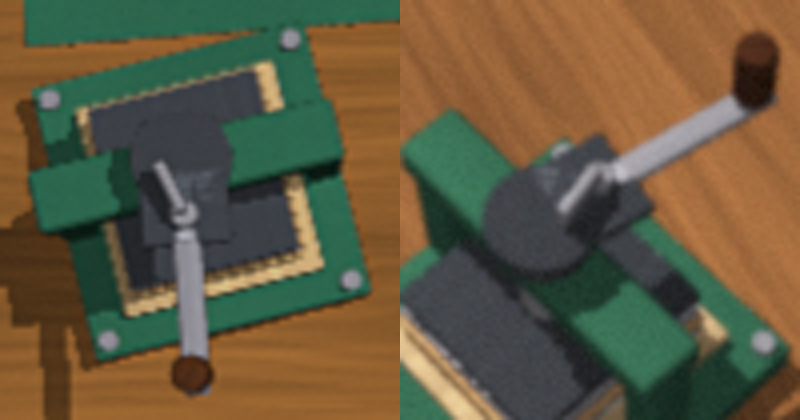

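The crop shows the pivot at top pixel (251,173), the lever tip at about (244.5,162), the disc centre at about (250.5,157.5) and the knob top at (253,213). The lever lies on the +y side, so it has to be pushed towards −y.

Run:
```python
from h import *
d=imaging.get_image("top");s=imaging.get_image("scene")
T=lambda x,y,z:onz(d,205+x/4,120+y/4,z); S=lambda x,y,z:onz(s,225+(x-400)/4,195+y/4,z)
c=np.mean([T(35,92,.03),T(305,25,.03),T(370,290,.03),T(95,362,.03)],0)
yaw=np.degrees(np.arctan2(*(T(35,92,.03)-T(95,362,.03))[1::-1]))
print("bed",c,yaw);print("disc",T(182,150,.213),S(542,218,.213))
k=T(192,370,.27);print("knob",k,S(757,45,.27));print("r",np.linalg.norm((k-T(182,150,.213))[:2]))
print("pivot",T(184,213,.224),S(607,172,.235));print("tip",T(158,168,.238),S(565,208,.238))
```

```text
bed [0.60610888 0.09861204 0.03      ] 11.564560692569989
disc [0.61342242 0.09858989 0.213     ] [0.60730888 0.10453913 0.213     ]
knob [0.4500129  0.08971866 0.27      ] [0.44624363 0.09354449 0.27      ]
r 0.16365014486886673
pivot [0.56554552 0.0970797  0.224     ] [0.56223756 0.10748441 0.235     ]
tip [0.59689678 0.11402426 0.238     ] [0.59760776 0.11781411 0.238     ]
```

>>> play_rows(series=[[0,[0,0,-0.8],[0,0,0]],[0,[0.8,-0.2,-0.8],[0,0,0]],[0,[1,-0.8,0],[0,0,0]],[0,[1,-0.8,0],[0,0,0]],[0,[1,-0.8,0],[0,0,0]],[0,[1,-0.8,0],[0,0,0]],[0,[0.8,-1,0],[0,0,0]],[0,[0.4,-1,0],[0,0,0]]], force=40)

```text
t: 1.3
tool_pos: [0.3697, -0.281, 0.3112]
tool_rot: [-3.12, -0.364, -0.001]
contact_force: [0.3, -0.3, 0.9]
opening: -0.0001
grip_force: 0.0
```

>>> play_rows(series=[[0,[0.8,-0.9,0],[0,0,0]],[0,[0.8,-0.9,0],[0,0,0]],[0,[0.8,-0.9,0],[0,0,0]],[0,[0.8,-0.9,0],[0,0,0]],[0,[0.8,-0.9,0],[0,0,0]],[0,[0.8,-0.9,0],[0,0,0]],[0,[0.8,-0.9,0],[0,0,0.6]],[0,[0.8,-0.9,0],[0,0,0.65]]])

```text
t: 2.3
tool_pos: [0.6029, 0.14, 0.3115]
tool_rot: [3.14, 0.085, 0.001]
contact_force: [-0.1, -0.9, -0.1]
opening: 0.0002
grip_force: 0.0
```

>>> play_rows(series=[[0,[0,0,0],[0,0,0]],[0,[0,0,0],[0,0,0]]])

```text
t: 2.55
tool_pos: [0.6021, 0.1379, 0.311]
tool_rot: [3.14, 0.089, -0.001]
contact_force: [-0.0, 0.9, 0.6]
opening: 0.0002
grip_force: 0.0
```

Run:
```python
from h import *
o=ctrl.get_obs();d=imaging.get_image("wrist");cv2.imwrite("pics/w1.png",d["color"])
print(o["tool_pos"],o["tool_rot"],o["q"],np.round(d["hand_eye"],3).tolist(),d["fx"],d["cx"],d["cy"])
for n,p in dict(tcp=o["tool_pos"],pivot=(.566,.0975,.224),tip=(.597,.115,.238),end=(.602,.115,.238),knob=(.448,.091,.27),head=(.608,.1,.213)).items(): print(n,wpix(d,o,p))
```

```text
[0.6021225  0.13786552 0.31095117] [ 3.13983673e+00  8.94174134e-02 -1.34840641e-03] [ 1.04862501e-01  1.35394731e-03  1.53387022e+00 -4.16004450e-04
  1.60726137e+00  1.61870251e+00] [[0.0, -0.962, -0.273, 0.07], [1.0, 0.0, 0.001, 0.0], [-0.001, -0.273, 0.962, -0.142], [0.0, 0.0, 0.0, 1.0]] 325.19226210127806 280.8380692703486 206.4975933837044
tcp [280.44932363 264.87963672]
pivot [329.3935291  259.43842045]
tip [312.48199735 227.05264578]
end [313.10303519 220.31449325]
knob [325.47297085 404.90219464]
head [329.87496564 203.73217371]
```

View pics/w1.png

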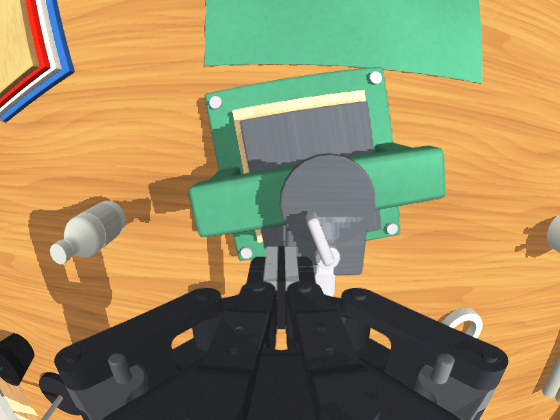

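The wrist view shows the lever end at (312,214) and the pivot at (328,258), both within about 4 mm of prediction. The closed fingers at (281,265) sit clear on the left side. I'll lower and push.

>>> play_rows(series=[[0,[0,-0.2,0.4],[0,0,0]],[0,[0,0,0.6],[0,0,0]],[0,[0,0,0.5],[0,0,0]],[0,[0,0,0.26],[0,0,0]],[0,[0,0,0],[0,0,0]],[0,[0,0,0],[0,0,0]]])

```text
t: 3.35
tool_pos: [0.6023, 0.1479, 0.2246]
tool_rot: [-3.14, -0.088, -0.003]
contact_force: [-0.4, 0.2, 0.1]
opening: -0.0002
grip_force: 0.0
```

>>> play_rows(series=[[0,[0,0.2,0],[0,0,0]],[0,[0,0.15,0],[0,0,0]],[0,[0,0.15,0],[0,0,0]],[0,[0,0.15,0],[0,0,0]],[0,[0,0,0],[0,0,0]]])

```text
t: 3.98
tool_pos: [0.6045, 0.1154, 0.2245]
tool_rot: [-3.139, -0.087, -0.005]
contact_force: [1.8, 2.0, 1.6]
opening: -0.0
grip_force: 1.5
```

>>> play_rows(series=[[0,[-0.05,0.1,0],[0,0,0]],[0,[0,0.1,0],[0,0,0]],[0,[0,0.1,0],[0,0,0]],[0,[0,0,0],[0,0,0]]])

```text
t: 4.47
tool_pos: [0.6025, 0.1042, 0.2244]
tool_rot: [-3.131, -0.09, -0.005]
contact_force: [3.5, 13.6, 2.1]
opening: 0.0003
grip_force: 7.1
```

Run:
```python
from h import *
o=ctrl.get_obs();d=imaging.get_image("wrist");cv2.imwrite("pics/w2.png",cv2.resize(d["color"][130:330,180:430],None,fx=3,fy=3))
print(o["tool_pos"],o["contact_force"])
```

```text
[0.60254881 0.10421622 0.22439365] [ 3.47576685 13.5606042   2.09764144]
```

View pics/w2.png

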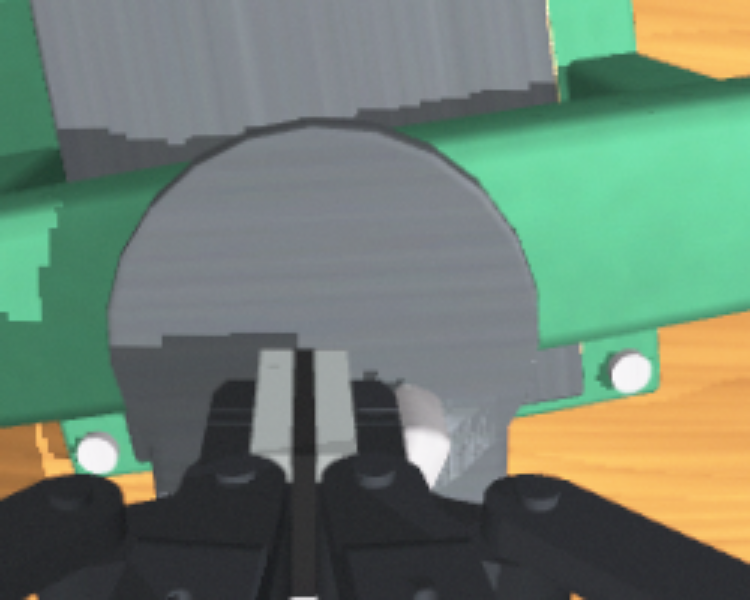

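The crop shows the paddle pushed over to the right of the fingers at (425,440). The resisting force of 13.6 N suggests it is at its stop. I'll back off, rise and move to view the knob and lever.

>>> play_rows(series=[[0,[0,-0.2,0],[0,0,0]],[0,[0,0,-0.9],[0,0,0]],[0,[0,0,-1],[0,0,0]],[1,[-1,0.2,-0.1],[0,0,0]],[1,[-1,0,0],[0,0,0]],[1,[-1,0,0],[0,0,0]],[1,[-1,0,0],[0,0,0]],[1,[0,0,0],[0,0,0]]])

```text
t: 5.52
tool_pos: [0.3999, 0.0886, 0.3235]
tool_rot: [3.139, 0.088, 0.002]
contact_force: [0.7, -0.2, 0.3]
opening: 0.0855
grip_force: 0.0
```

Run:
```python
from h import *
o=ctrl.get_obs();d=imaging.get_image("wrist");cv2.imwrite("pics/w3.png",d["color"])
print(o["tool_pos"],o["tool_rot"],o["contact_force"])
for n,p in dict(tcp=o["tool_pos"],pivot=(.566,.0975,.224),tight=(.566+.04*np.cos(-.35),.0975+.04*np.sin(-.35),.238),knob=(.448,.091,.27),head=(.608,.1,.213)).items(): print(n,wpix(d,o,p))
```

```text
[0.3998923  0.08862456 0.32345055] [3.13902905e+00 8.76723723e-02 1.82733362e-03] [ 0.66826112 -0.24273062  0.29959247]
tcp [280.4514223  264.87875454]
pivot [280.93170393  -7.02669759]
tight [302.70876889 -55.28805691]
knob [280.88110146 152.2987037 ]
head [280.72717242 -46.56190367]
```

View pics/w3.png

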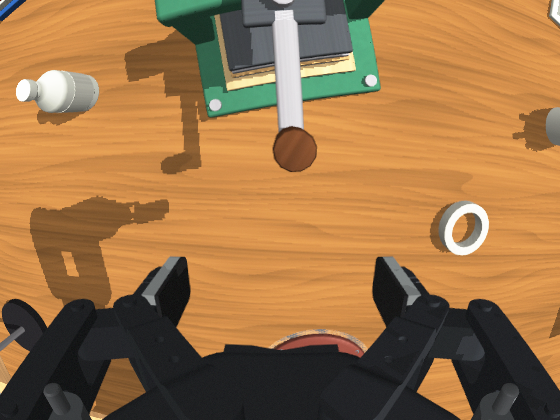

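The wrist view shows the knob at (295,149), so y is slightly less than predicted. Both fingers are open and clear. I'll check the lever from the fixed cameras.

Run:
```python
from h import *
o=ctrl.get_obs();d=imaging.get_image("wrist")
k=wonz(d,o,295,149,.27);print("knob",k)
h=np.array([.608,.1]);v=h-k[:2];print(np.linalg.norm(v),np.degrees(np.arctan2(v[1],v[0])))
t=imaging.get_image("top");s=imaging.get_image("scene")
f=lambda i,a,b:cv2.resize(i["color"][b:b+70,a:a+65],None,fx=6,fy=6,interpolation=cv2.INTER_CUBIC)
cv2.imwrite("pics/c4.png",np.hstack([f(t,220,130),f(s,240,210)]))
```

```text
knob [0.45183293 0.08270805 0.27      ]
0.1571214946466754 6.318466082410181
```

View pics/c4.png

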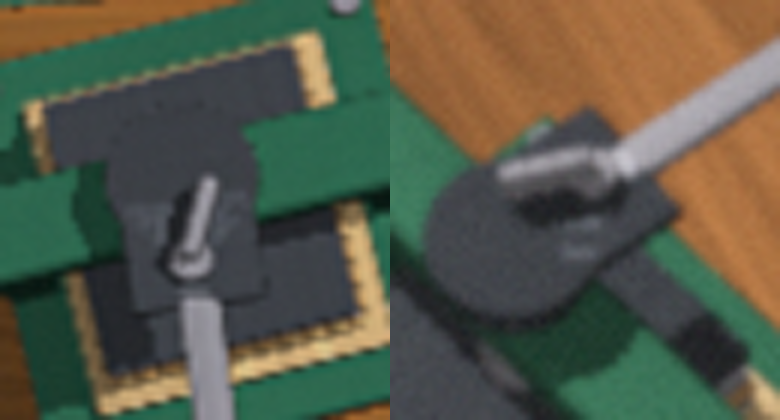

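The lever points about 15° right in the top crop, tip (210,182) and pivot (188,262), with the handle about 7° the other way. That gives about +0.39 rad, so it is on tighten. Next I'll grip the knob.

>>> play_rows(series=[[1,[0.5,0.08,0],[0,0,0]],[1,[0.5,0.08,0],[0,0,-0.4]],[1,[0,0,0.7],[0,0,0]],[1,[0,0,0.7],[0,0,0]],[1,[0,0,0.46],[0,0,0]],[1,[0,0,0],[0,0,0]]])

```text
t: 6.48
tool_pos: [0.4519, 0.0837, 0.2274]
tool_rot: [3.137, 0.176, -0.01]
contact_force: [1.0, 0.1, -0.1]
opening: 0.0856
grip_force: 0.0
```

>>> play_rows(series=[[0.2,[0,0,0],[0,0,0]],[0.2,[0,0,0],[0,0,0]],[0.2,[0,0,0],[0,0,0]],[0.2,[0,0,0],[0,0,0]],[0.2,[0,0,0],[0,0,0]],[0.2,[0,0,0],[0,0,0]]], force=40)

```text
t: 7.22
tool_pos: [0.4531, 0.0839, 0.2315]
tool_rot: [3.137, 0.176, 0.003]
contact_force: [-1.0, -0.2, 6.3]
opening: 0.0268
grip_force: 39.7
```

```bash
cat > f.py <<'E'
from h import *
o=ctrl.get_obs();Rt=R.from_rotvec(o["tool_rot"]).as_matrix();F=Rt.T@o["contact_force"];p=o["tool_pos"]
v=np.array([.608,.1])-p[:2];ph=np.degrees(np.arctan2(v[1],v[0]));yaw=np.degrees(np.arctan2(Rt[1,0],Rt[0,0]))
print("t%.2f"%o["t"],"pos",np.round(p,4),"r%.4f"%np.linalg.norm(v),"phi%.2f yaw%.2f theta%.3f"%(ph,yaw,np.radians(11.6-ph)),"Ftool",np.round(F,1),"Mz%.2f"%o["wrist_torque"][2],"grip%.1f op%.4f"%(o["grip_force"],o["opening"]))
E
python3 f.py
```

```text
t7.22 pos [0.4531 0.0839 0.2315] r0.1557 phi5.93 yaw6.42 theta0.099 Ftool [-1.   0.  -6.3] Mz-0.04 grip39.7 op0.0268
```

>>> play_rows(series=[[0.2,[0.02,0.32,-0.05],[0,0,-0.72]],[0.2,[0.02,0.32,0],[0,0,-0.72]],[0.2,[0.02,0.32,0],[0,0,-0.72]],[0.2,[0.02,0.32,0],[0,0,-0.72]],[0.2,[0,0,0],[0,0,0]]])

```text
t: 7.85
tool_pos: [0.4728, 0.0237, 0.2315]
tool_rot: [-3.037, -0.797, 0.001]
contact_force: [1.2, 3.7, -3.8]
opening: 0.0274
grip_force: 40.8
```

```bash
python3 f.py
```

```text
t7.85 pos [0.4728 0.0237 0.2315] r0.1553 phi29.45 yaw29.39 theta-0.311 Ftool [ 2.8 -2.7  3.8] Mz0.37 grip40.8 op0.0274
```

>>> play_rows(series=[[0.2,[0.02,0.32,0],[0,0,-0.72]],[0.2,[0.02,0.32,0],[0,0,-0.72]],[0.2,[0.02,0.32,0],[0,0,-0.72]],[0.2,[0.01,0.1,0],[0,0,-0.22]],[0.2,[0,0,0],[0,0,0]]])

```text
t: 8.48
tool_pos: [0.5059, -0.0166, 0.2316]
tool_rot: [-2.864, -1.288, 0.005]
contact_force: [-2.9, -0.4, -4.5]
opening: 0.0274
grip_force: 40.7
```

```bash
python3 f.py
```

```text
t8.47 pos [ 0.5059 -0.0166  0.2316] r0.1549 phi48.79 yaw48.45 theta-0.649 Ftool [-2.3 -1.9  4.6] Mz0.55 grip40.7 op0.0274
```

>>> play_rows(series=[[0.2,[0.02,-0.32,0],[0,0,0.72]],[0.2,[0.02,-0.32,0],[0,0,0.72]],[0.2,[0.02,-0.32,0],[0,0,0.72]],[0.2,[0.02,-0.32,0],[0,0,0.72]],[0.2,[0.02,-0.32,0],[0,0,0.72]],[0.2,[0.02,-0.32,0],[0,0,0.72]]])

```text
t: 9.22
tool_pos: [0.4566, 0.0626, 0.2315]
tool_rot: [3.114, 0.369, -0.01]
contact_force: [-5.4, -11.4, -4.1]
opening: 0.027
grip_force: 41.3
```

```bash
python3 f.py
```

```text
t9.22 pos [0.4566 0.0626 0.2315] r0.1560 phi13.88 yaw13.50 theta-0.040 Ftool [-7.9  9.8  4.2] Mz-0.06 grip41.3 op0.0270
```

>>> play_rows(series=[[0.2,[0.02,-0.32,0],[0,0,0.72]],[0.2,[0.02,-0.32,0],[0,0,0.72]]])

```text
t: 9.48
tool_pos: [0.4518, 0.0944, 0.2315]
tool_rot: [3.134, 0.053, -0.012]
contact_force: [-9.0, -12.6, -2.4]
opening: 0.027
grip_force: 41.7
```

```bash
python3 f.py
```

```text
t9.47 pos [0.4518 0.0944 0.2315] r0.1563 phi2.07 yaw1.95 theta0.166 Ftool [-9.4 12.2  2.5] Mz-0.36 grip41.7 op0.0270
```

>>> play_rows(series=[[0.42,[0,0,0],[0,0,0]],[0.42,[0,0,0],[0,0,0]],[0.42,[0,-0.06,0],[0,0,0.15]],[0.42,[0.01,-0.16,0],[0,0,0.36]],[0.42,[0.01,-0.16,0],[0,0,0.36]],[0.42,[0.01,-0.16,0],[0,0,0.36]]])

```text
t: 10.22
tool_pos: [0.4553, 0.1214, 0.2325]
tool_rot: [3.128, -0.211, -0.005]
contact_force: [-5.2, -10.7, -0.2]
opening: 0.0356
grip_force: 5.1
```

```bash
python3 f.py
```

```text
t10.22 pos [0.4553 0.1214 0.2325] r0.1542 phi-7.98 yaw-7.72 theta0.342 Ftool [-3.7 11.3  0.3] Mz-0.04 grip5.1 op0.0356
```

>>> play_rows(series=[[0.42,[0.01,-0.16,0],[0,0,0.36]],[0.42,[0.01,-0.16,0],[0,0,0.36]],[0.42,[0.01,-0.16,0],[0,0,0.36]]])

```text
t: 10.6
tool_pos: [0.4602, 0.1451, 0.2324]
tool_rot: [3.103, -0.446, -0.008]
contact_force: [-8.5, -8.1, 1.8]
opening: 0.0358
grip_force: 5.2
```

```bash
python3 f.py
```

```text
t10.60 pos [0.4602 0.1451 0.2324] r0.1545 phi-16.98 yaw-16.34 theta0.499 Ftool [-5.9 10.2 -1.7] Mz-0.11 grip5.2 op0.0358
```

>>> play_rows(series=[[0.42,[-0.01,-0.16,0],[0,0,0.36]],[0.42,[-0.01,-0.16,0],[0,0,0.36]],[0.42,[-0.01,-0.16,0],[0,0,0.36]]])

```text
t: 10.98
tool_pos: [0.4688, 0.1677, 0.2325]
tool_rot: [3.061, -0.678, 0.003]
contact_force: [1.0, -10.4, -3.3]
opening: 0.0359
grip_force: 4.5
```

```bash
python3 f.py
```

```text
t10.97 pos [0.4688 0.1677 0.2325] r0.1548 phi-25.94 yaw-24.98 theta0.655 Ftool [5.3 9.  3.4] Mz0.14 grip4.5 op0.0359
```

>>> play_rows(series=[[0.42,[0.02,0.32,0],[0,0,-0.72]],[0.42,[0.02,0.32,0],[0,0,-0.72]],[0.42,[0.02,0.32,0],[0,0,-0.72]],[0.42,[0.02,0.32,0],[0,0,-0.72]],[0.42,[0.01,0.32,0],[0,0,-0.72]],[0.42,[0.01,0.32,0],[0,0,-0.72]],[0.42,[0.01,0.32,0],[0,0,-0.72]]])

```text
t: 11.85
tool_pos: [0.4603, 0.0602, 0.2339]
tool_rot: [-3.112, -0.429, -0.004]
contact_force: [0.3, 1.7, 1.5]
opening: 0.036
grip_force: 0.6
```

```bash
python3 f.py
```

```text
t11.85 pos [0.4603 0.0602 0.2339] r0.1530 phi15.07 yaw15.69 theta-0.061 Ftool [ 0.8 -1.5 -1.5] Mz-0.05 grip0.6 op0.0360
```

>>> play_rows(series=[[0.42,[0.01,0.32,0],[0,0,-0.72]],[0.42,[0.01,0.32,0],[0,0,-0.72]],[0.42,[0.01,0.32,0],[0,0,-0.72]],[0.42,[0.01,0.32,0],[0,0,-0.72]],[0.42,[0.01,0.32,0],[0,0,-0.72]],[0.42,[0,0.16,0],[0,0,-0.36]]])

```text
t: 12.6
tool_pos: [0.5046, -0.0151, 0.2338]
tool_rot: [2.878, 1.259, 0.003]
contact_force: [0.3, 0.6, 0.0]
opening: 0.0357
grip_force: 0.5
```

```bash
python3 f.py
```

```text
t12.60 pos [ 0.5046 -0.0151  0.2338] r0.1547 phi48.06 yaw47.24 theta-0.636 Ftool [ 0.7 -0.2 -0. ] Mz-0.06 grip0.5 op0.0357
```

>>> play_rows(series=[[0.42,[0.01,-0.32,0],[0,0,0.72]],[0.42,[0.01,-0.32,0],[0,0,0.72]],[0.42,[0.01,-0.32,0],[0,0,0.72]],[0.42,[0.01,-0.16,0],[0,0,0.36]]])

```text
t: 13.1
tool_pos: [0.4698, 0.0296, 0.2339]
tool_rot: [3.054, 0.731, 0.004]
contact_force: [0.1, -0.2, 0.4]
opening: 0.0361
grip_force: 0.3
```

```bash
python3 f.py
```

```text
t13.10 pos [0.4698 0.0296 0.2339] r0.1551 phi27.00 yaw26.91 theta-0.269 Ftool [-0.   0.3 -0.4] Mz-0.01 grip0.3 op0.0361
```

>>> play_rows(series=[[0.42,[0.01,-0.16,0],[0,0,0.36]],[0.42,[0.01,-0.16,0],[0,0,0.36]]])

```text
t: 13.35
tool_pos: [0.464, 0.0431, 0.2339]
tool_rot: [3.084, 0.575, 0.003]
contact_force: [0.6, -5.8, -0.7]
opening: 0.0357
grip_force: 3.1
```

```bash
python3 f.py
```

```text
t13.35 pos [0.464  0.0431 0.2339] r0.1549 phi21.55 yaw21.12 theta-0.174 Ftool [-1.5  5.6  0.8] Mz-0.07 grip3.1 op0.0357
```

>>> play_rows(series=[[0.42,[0.01,-0.16,0],[0,0,0.36]],[0.42,[0.01,-0.16,0],[0,0,0.36]]])

```text
t: 13.6
tool_pos: [0.4593, 0.0568, 0.2338]
tool_rot: [3.106, 0.417, 0.001]
contact_force: [-2.5, -11.5, -0.4]
opening: 0.0362
grip_force: 5.0
```

```bash
python3 f.py
```

```text
t13.60 pos [0.4593 0.0568 0.2338] r0.1549 phi16.19 yaw15.30 theta-0.080 Ftool [-5.4 10.5  0.5] Mz-0.05 grip5.0 op0.0362
```

Running free at 10.5 N, matching spec. I'll continue in small steps.

>>> play_rows(series=[[0.42,[0.01,-0.16,0],[0,0,0.36]],[0.42,[0.01,-0.16,0],[0,0,0.36]]])

```text
t: 13.85
tool_pos: [0.4554, 0.0723, 0.2337]
tool_rot: [3.123, 0.26, -0.003]
contact_force: [-5.5, -12.4, 2.7]
opening: 0.0359
grip_force: 5.4
```

```bash
python3 f.py
```

```text
t13.85 pos [0.4554 0.0723 0.2337] r0.1551 phi10.28 yaw9.52 theta0.023 Ftool [-7.5 11.4 -2.5] Mz-0.13 grip5.4 op0.0359
```

>>> play_rows(series=[[0.42,[0.01,-0.16,0],[0,0,0.36]],[0.42,[0.01,-0.16,0],[0,0,0.36]]])

```text
t: 14.1
tool_pos: [0.4539, 0.0882, 0.2336]
tool_rot: [3.132, 0.103, -0.003]
contact_force: [-7.2, -12.3, 2.6]
opening: 0.036
grip_force: 5.9
```

```bash
python3 f.py
```

```text
t14.10 pos [0.4539 0.0882 0.2336] r0.1545 phi4.36 yaw3.76 theta0.126 Ftool [-8.  11.9 -2.4] Mz-0.07 grip5.9 op0.0360
```

>>> play_rows(series=[[0.42,[0.01,-0.16,0],[0,0,0.36]]])

```text
t: 14.22
tool_pos: [0.4536, 0.0962, 0.2335]
tool_rot: [3.133, 0.024, -0.004]
contact_force: [-8.2, -13.7, 2.0]
opening: 0.0358
grip_force: 6.3
```

```bash
python3 f.py
```

```text
t14.22 pos [0.4536 0.0962 0.2335] r0.1545 phi1.41 yaw0.89 theta0.178 Ftool [-8.5 13.6 -1.9] Mz-0.11 grip6.3 op0.0358
```

>>> play_rows(series=[[0.42,[0,-0.16,0],[0,0,0.36]]])

```text
t: 14.35
tool_pos: [0.4535, 0.1041, 0.2335]
tool_rot: [3.132, -0.054, -0.004]
contact_force: [-6.5, -11.7, 3.4]
opening: 0.0358
grip_force: 6.5
```

```bash
python3 f.py
```

```text
t14.35 pos [0.4535 0.1041 0.2335] r0.1546 phi-1.53 yaw-1.99 theta0.229 Ftool [-6.1 11.9 -3.3] Mz-0.10 grip6.5 op0.0358
```

>>> play_rows(series=[[0.42,[0,-0.16,0],[0,0,0.36]]])

```text
t: 14.48
tool_pos: [0.4538, 0.1121, 0.2335]
tool_rot: [3.13, -0.133, -0.003]
contact_force: [-5.9, -12.9, 2.8]
opening: 0.036
grip_force: 6.7
```

```bash
python3 f.py
```

```text
t14.47 pos [0.4538 0.1121 0.2335] r0.1547 phi-4.49 yaw-4.87 theta0.281 Ftool [-4.8 13.4 -2.7] Mz-0.03 grip6.7 op0.0360
```

>>> play_rows(series=[[0.42,[0,-0.16,0],[0,0,0.36]]])

```text
t: 14.6
tool_pos: [0.4545, 0.12, 0.2336]
tool_rot: [3.126, -0.212, -0.002]
contact_force: [-6.4, -12.7, 2.7]
opening: 0.036
grip_force: 6.9
```

```bash
python3 f.py
```

```text
t14.60 pos [0.4545 0.12   0.2336] r0.1548 phi-7.44 yaw-7.74 theta0.332 Ftool [-4.6 13.4 -2.5] Mz0.02 grip6.9 op0.0360
```

>>> play_rows(series=[[0.42,[0,-0.16,0],[0,0,0.36]]])

```text
t: 14.72
tool_pos: [0.4557, 0.1279, 0.2336]
tool_rot: [3.119, -0.29, -0.001]
contact_force: [-5.2, -12.3, 1.8]
opening: 0.0357
grip_force: 7.2
```

```bash
python3 f.py
```

```text
t14.72 pos [0.4557 0.1279 0.2336] r0.1549 phi-10.38 yaw-10.62 theta0.384 Ftool [-2.9 13.1 -1.7] Mz0.02 grip7.2 op0.0357
```

>>> play_rows(series=[[0.42,[0,-0.08,0],[0,0,0.18]]])

```text
t: 14.85
tool_pos: [0.4564, 0.1319, 0.2335]
tool_rot: [3.115, -0.327, -0.002]
contact_force: [-4.5, -13.3, 2.3]
opening: 0.036
grip_force: 7.3
```

```bash
python3 f.py
```

```text
t14.85 pos [0.4564 0.1319 0.2335] r0.1550 phi-11.88 yaw-12.00 theta0.410 Ftool [-1.6 14.  -2.2] Mz0.05 grip7.3 op0.0360
```

It's firmly nipped at about 14.5 N. I'll release, rise and back away.

>>> play_rows(series=[[0.42,[0,0.07,0],[0,0,0]],[0.8,[0,0,0],[0,0,0]],[0.8,[0,0,0],[0,0,0]],[0.8,[0,0,-0.6],[0,0,0]],[0.8,[0,0,-1],[0,0,0]],[0.8,[-0.4,0,-0.6],[0,0,0]],[0.8,[-1,0,0],[0,0,0]],[0.8,[0,0,0],[0,0,0]]])

```text
t: 15.85
tool_pos: [0.3867, 0.1467, 0.3449]
tool_rot: [-3.123, 0.319, -0.007]
contact_force: [0.1, 0.3, -1.0]
opening: 0.0685
grip_force: 0.0
```

Run:
```python
from h import *
print(ctrl.get_obs()["contact_force"])
t=imaging.get_image("top");s=imaging.get_image("scene")
f=lambda i,a,b:cv2.resize(i["color"][b:b+120,a:a+130],None,fx=3,fy=3,interpolation=cv2.INTER_CUBIC)
cv2.imwrite("pics/c5.png",np.hstack([f(t,190,120),f(s,210,190)]))
```

```text
[ 0.11943558  0.28247267 -1.02562389]
```

View pics/c5.png

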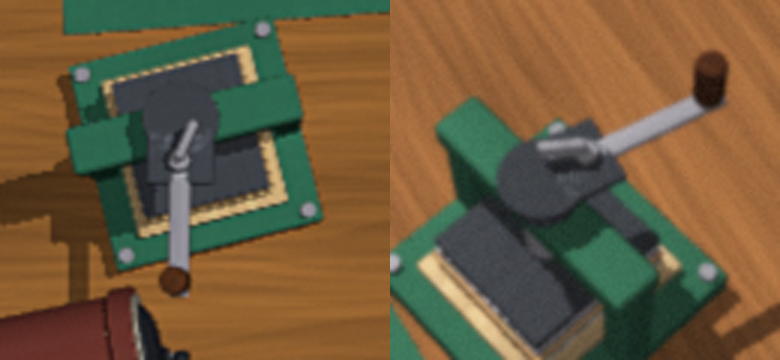

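The lever still reads as tighten, tip (195,125) and pivot (178,160). But the knob at (174,275) sits about 0.15 rad back from where I left it. I'll check with one more feel, going no further than the earlier end point.

>>> play_rows(series=[[1,[1,0,0],[0,0,0]],[1,[0.41,0.25,0],[0,0,-0.58]],[1,[0.02,0.25,0],[0,0,-0.58]],[1,[0,0,0.8],[0,0,0]],[1,[0,0,0.8],[0,0,0]],[1,[0,0,0.6],[0,0,0]],[0.42,[0,0,0],[0,0,0]],[0.42,[0,0,0],[0,0,0]]])

```text
t: 16.95
tool_pos: [0.4549, 0.1065, 0.2341]
tool_rot: [-3.141, 0.068, -0.002]
contact_force: [0.0, -0.2, 0.8]
opening: 0.0515
grip_force: 0.0
```

>>> play_rows(series=[[0.42,[0,0,0],[0,0,0]],[0.42,[0,0,0],[0,0,0]]])

```text
t: 17.2
tool_pos: [0.4547, 0.1066, 0.2343]
tool_rot: [-3.141, 0.067, -0.004]
contact_force: [-1.2, -0.1, 0.2]
opening: 0.0359
grip_force: 0.0
```

```bash
python3 f.py
```

```text
t17.20 pos [0.4547 0.1066 0.2343] r0.1534 phi-2.46 yaw-2.46 theta0.245 Ftool [-1.2  0.1 -0.2] Mz-0.02 grip0.0 op0.0359
```

>>> play_rows(series=[[0.42,[0,-0.16,0],[0,0,0.36]]])

```text
t: 17.32
tool_pos: [0.4549, 0.1141, 0.2339]
tool_rot: [3.137, -0.15, 0.003]
contact_force: [0.9, -2.1, 0.6]
opening: 0.0362
grip_force: 0.9
```

>>> play_rows(series=[[0.42,[0,-0.16,0],[0,0,0.36]]])

```text
t: 17.45
tool_pos: [0.4557, 0.1215, 0.2338]
tool_rot: [3.13, -0.228, 0.004]
contact_force: [0.6, -6.5, 0.3]
opening: 0.0359
grip_force: 3.1
```

```bash
python3 f.py
```

```text
t17.45 pos [0.4557 0.1215 0.2338] r0.1538 phi-8.04 yaw-8.34 theta0.343 Ftool [ 1.6  6.3 -0.3] Mz0.05 grip3.1 op0.0359
```

>>> play_rows(series=[[0.42,[0,-0.1,0],[0,0,0.22]]])

```text
t: 17.58
tool_pos: [0.4563, 0.1258, 0.2338]
tool_rot: [3.125, -0.275, 0.003]
contact_force: [0.1, -9.0, 1.7]
opening: 0.0361
grip_force: 4.4
```

```bash
python3 f.py
```

```text
t17.57 pos [0.4563 0.1258 0.2338] r0.1539 phi-9.65 yaw-10.06 theta0.371 Ftool [ 1.7  8.9 -1.7] Mz0.06 grip4.4 op0.0361
```

>>> play_rows(series=[[0.42,[0,-0.14,0],[0,0,0.3]]])

```text
t: 17.7
tool_pos: [0.4574, 0.1327, 0.2338]
tool_rot: [3.119, -0.342, 0.003]
contact_force: [-0.7, -8.9, 1.2]
opening: 0.0359
grip_force: 4.5
```

```bash
python3 f.py
```

```text
t17.70 pos [0.4574 0.1327 0.2338] r0.1541 phi-12.26 yaw-12.50 theta0.417 Ftool [ 1.2  8.9 -1.2] Mz0.03 grip4.5 op0.0359
```

>>> play_rows(series=[[0.42,[0,-0.08,0],[0,0,0.18]]])

```text
t: 17.82
tool_pos: [0.458, 0.1354, 0.2336]
tool_rot: [3.111, -0.38, 0.002]
contact_force: [-1.6, -13.5, 1.5]
opening: 0.0358
grip_force: 6.8
```

```bash
python3 f.py
```

```text
t17.82 pos [0.458  0.1354 0.2336] r0.1541 phi-13.29 yaw-13.92 theta0.434 Ftool [ 1.6 13.5 -1.4] Mz0.11 grip6.8 op0.0358
```

>>> play_rows(series=[[0.42,[0,-0.08,0],[0,0,0.18]]])

```text
t: 17.95
tool_pos: [0.4588, 0.1387, 0.2336]
tool_rot: [3.104, -0.419, 0.001]
contact_force: [-2.7, -13.6, 2.5]
opening: 0.0358
grip_force: 7.0
```

```bash
python3 f.py
```

```text
t17.95 pos [0.4588 0.1387 0.2336] r0.1541 phi-14.53 yaw-15.38 theta0.456 Ftool [ 1.  13.9 -2.3] Mz0.08 grip7.0 op0.0358
```

>>> play_rows(series=[[0.42,[0,-0.14,0],[0,0,0.3]]])

```text
t: 18.08
tool_pos: [0.4606, 0.1452, 0.2336]
tool_rot: [3.094, -0.485, 0.001]
contact_force: [-3.3, -14.4, 2.3]
opening: 0.0358
grip_force: 7.4
```

```bash
python3 f.py
```

```text
t18.07 pos [0.4606 0.1452 0.2336] r0.1542 phi-17.06 yaw-17.83 theta0.500 Ftool [ 1.2 14.7 -2.2] Mz0.12 grip7.4 op0.0358
```

Moving force is 14.7 N, well nipped. I'll ease off gently, open, rise and retreat.

>>> play_rows(series=[[0.42,[0,0.16,0],[0,0,-0.36]],[0.42,[0,0.16,0],[0,0,-0.36]],[0.42,[0,0.16,0],[0,0,-0.36]],[0.42,[0,0.08,0],[0,0,-0.18]],[1,[0,0,0],[0,0,0]],[1,[0,0,0],[0,0,0]],[1,[0,0,0],[0,0,0]],[1,[0,0,0],[0,0,0]]])

```text
t: 19.08
tool_pos: [0.4539, 0.122, 0.2328]
tool_rot: [-3.135, 0.207, 0.0]
contact_force: [-0.6, 0.1, 0.8]
opening: 0.0851
grip_force: 0.0
```

>>> play_rows(series=[[1,[0,0,-0.6],[0,0,0]],[1,[0,0,-1],[0,0,0]],[1,[-0.4,0,-0.6],[0,0,0]],[1,[-1,0,0],[0,0,0]],[1,[0,0,0],[0,0,0]],[1,[0,0,0],[0,0,0]],[1,[0,0,0],[0,0,0]]])

```text
t: 19.95
tool_pos: [0.385, 0.1308, 0.3423]
tool_rot: [3.134, -0.208, -0.002]
contact_force: [0.1, -0.1, -0.2]
opening: 0.0856
grip_force: 0.0
```

Run:
```python
from h import *
print(ctrl.get_obs()["contact_force"])
t=imaging.get_image("top");s=imaging.get_image("scene")
f=lambda i,a,b:cv2.resize(i["color"][b:b+120,a:a+130],None,fx=3,fy=3,interpolation=cv2.INTER_CUBIC)
cv2.imwrite("pics/c6.png",np.hstack([f(t,190,120),f(s,210,190)]))
```

```text
[ 0.11215803 -0.0738894  -0.171342  ]
```

View pics/c6.png

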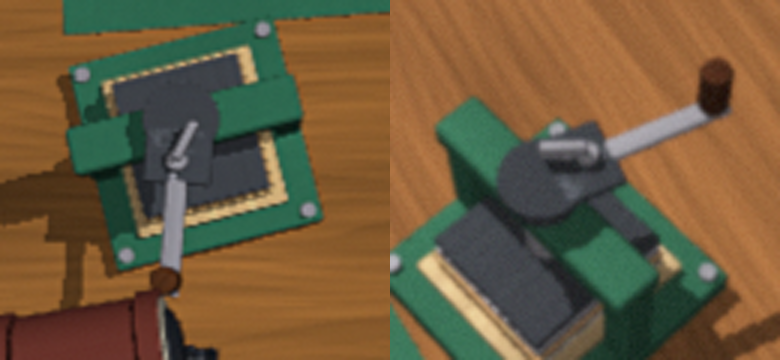

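The lever is on tighten, tip (193,125) and pivot (176,160). The handle is free at (165,278) and the gripper is clear with zero contact force, so I'm handing in.

```bash
python3 -c "
from station import ctrl
print(ctrl.finish_job())"
```

```text
the job is handed in; nothing more can be done
None
```

I flipped the lever to tighten and wound the platen down until the prints were nipped at about 14.7 N moving push (within 13 to 17 N), then let go of the handle and handed in at about 20 s; I kept clear of the glue, brush pot and tape.

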